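# Dust off a vase at the pottery's air bar with the dead-man lever

### The job

Stand the slim-necked bottle vase upright in the gap between the two pots at the air bar, centred in front of the middle nozzle and in line with the two pots; set it down without dropping it, let go, and leave the pots and the other things on the bench where they are. Then press the cross-bar of the dead-man air lever down until the lever is level, never on towards its bottom stop, and keep it there: the program finishes while still holding the sprung lever level.

Things in the scene. Friction and masses are not known exactly. Their poses are not given: they have to be found in the camera images.
- vase_mid (a point): Centre (on the axis, 80 mm above the foot) of the loose brown clay bottle vase: round, 160 mm tall, 0.25 to 0.5 kg, foot 60 mm across, body 72 mm across up to 68 mm height, narrowing to a neck 24 to 26 mm across from 118 to 148 mm above its foot; lip 32 mm. z is its axis. It is the only slim-necked bottle on the bench, nearer the robot than the air bar; it may swap places with the bowl.
- airbar: Fixed air bar: steel pipe 28 mm thick, 400 mm long along y, axis 62 mm up, on two feet; three brass nozzles point to -x (to the robot) at y = -145, 0, +145 mm, tips 50 mm from the pipe's axis. Origin on the bench under the pipe's middle. The two pots stand at about x = -110 mm, y = -145 and +145 mm in this frame; the vase belongs at x = -110 mm, y = 0.
- belly_pot_mid (a point): Centre (half-way up) of the dark round-bellied pot in front of one outer nozzle: 100 mm tall, 94 mm across. Loose, not to be moved.
- tub_pot_mid (a point): Centre (half-way up) of the straight-sided brown pot in front of the other outer nozzle: 100 mm tall, 88 mm across. Loose, not to be moved. The two pots may swap places.
- lever (a joint): Angle of the sprung dead-man lever, rad, growing as it is pressed down: 0 at rest (lever sloping 0.5 rad up from the pivot to the cross-bar), 0.5 when level, 0.95 at the bottom stop. A spring returns it to 0; pressing at the cross-bar takes about 3 N to start, about 8 N when level and about 14 N at the stop.
- lever_grip (a point): Centre of the lever's black rubber cross-bar, moving with it: a round bar 24 mm thick and 90 mm long, parallel to the pivot, 130 mm from the pivot. At rest its centre is 172 mm above the bench, when level 110 mm.
- lever_pivot (a point): Centre of the lever's pivot, 110 mm above the bench, fixed, on the valve pedestal (grey block, 50 mm by 46 mm, with two steel cheeks rising to 130 mm, base plate 110 by 100 mm). y is the pivot's axis; the lever points from here to this frame's -x, towards the robot.
- bowl: Bystander: loose low dry-clay bowl 100 mm across and 50 mm tall, origin at the centre of its underside.
- slip_jar: Bystander: loose white lidded jar 68 mm across and 90 mm tall, origin at the centre of its underside.
- brush: Bystander: loose brush 160 mm long lying on the bench to the robot's left, along its own x axis.
Things that resemble listed ones, but are neither listed nor needed, are in the scene too. What is shaped like the part that bears lever but pink is not meant.

How it is judged:
On the way:
1. the bottle vase stands upright in its place, let go and still, with the lever not yet pressed (x of vase_mid in the frame of airbar between -0.132 and -0.088 m and y of vase_mid in the frame of airbar between -0.018 and 0.018 m and angle between vase_mid's own z axis and vertical below 0.1 rad and height (world z) of vase_mid between 0.074 and 0.086 m and contact force between each of the fingers, the arm and vase below 0.05 N and linear speed of vase below 0.02 m/s and value of joint lever below 0.1 rad), for 0.2 s.
At the end, for the whole second after the job is handed in: Lever held still and level (0.5 rad, within 0.13) by the robot pushing over 2 N; vase upright, at rest, untouched on the bench, within 18 mm sideways of the middle nozzle and 22 mm of the line 110 mm before the pipe; both pots within 15 mm of their start (x of vase_mid in the frame of airbar between -0.132 and -0.088 m and y of vase_mid in the frame of airbar between -0.018 and 0.018 m and angle between vase_mid's own z axis and vertical below 0.1 rad and height (world z) of vase_mid between 0.074 and 0.086 m and contact force between each of the fingers, the arm and vase below 0.05 N and linear speed of vase below 0.02 m/s and value of joint lever between 0.37 and 0.63 rad and velocity of joint lever between -0.1 and 0.1 rad/s and contact force between any of the fingers, the arm and lever above 2 N and distance of each of belly_pot_mid, tub_pot_mid from where it was at the start of the episode below 0.015 m); the arm keeps its last pose, push and grip.
It fails at once if the bottle vase is tipped over (angle between vase_mid's own z axis and vertical above 0.6 rad).
It fails at once if the bottle vase is dropped from more than 12 mm (nothing touches it while its foot is that high) (height (world z) of vase_mid above 0.092 m and contact force between vase and anything else below 0.005 N).
It fails at once if the lever is pushed well below level towards its stop (joint above 0.8 rad) (value of joint lever above 0.8 rad).
It fails at once if one of the two standing pots is shifted by more than 15 mm (distance of any of belly_pot_mid, tub_pot_mid from where it was at the start of the episode above 0.015 m).
It fails at once if a bystander (bowl, lidded jar or brush) is moved by more than 25 mm (distance of any of bowl, slip_jar, brush from where it was at the start of the episode above 0.025 m).
It also fails if it takes over 58 s, if anything falls off the work surface, if the arm or the gripper's body presses on something with over 40 N, if the wrist force passes 120 N, or if a joint passes its speed limit or range.

### The arm

A 7-joint arm with a two-finger parallel gripper is mounted at the origin on the work surface. World frame = base frame: x ahead of the robot, y to its left, z up, the work surface at z = 0. Lengths are in m, angles in rad, forces in N, time in s.
With the tool pointing down it reaches from about 0.4 to 0.85 m from the base axis. Payload 10.4 kg.
Tool frame: the origin (TCP) lies between the finger pads; the fingertips stand 17 mm ahead of it and the grasp point (between the pads) lies 2 mm behind it; x points along the fingers, y is the direction in which the jaws open and shut, and the axes are right-handed (so a half turn about x gives the same grasp; the last joint's range is limited). The gripper opens to 87 mm and grips with 3 to 60 N. Pads are 19 mm wide; open, the fingers measure 117 mm over their backs; the gripper's body (75 mm by 190 mm) begins 51 mm behind the grasp point.
Start: joints at [-1.219, 0.332, -0.065, 1.46, 0.022, 1.35, -0.088], TCP at [0.229, 0.582, 0.24] pointing down, gripper open.
Joint ranges: [-2.6, 2.6], [-0.5, 2.12], [-1.47, 1.34], [0.16, 2.42], [-1.27, 4.41], [0.06, 2.06], [-2.6, 2.6]. Speed limits (rad/s): [2.22, 2.22, 2.79, 2.79, 3.14, 3.14, 3.14].

### API

Orientations are given as a unit quaternion [x, y, z, w].
In Python, from bench import r, optics, close_job gives the robot as it stands.
- The arm moves only by the shell command python3 -m inch 'ROWS' [OPENING] [FORCE]. ROWS is JSON, a list of rows, each an object with "translation": the shift along the tool's x, y, z in cm, a list of three; "spin": the turn about the tool's x in degrees. In form: [{"translation": [tx, ty, tz], "spin": spin}, ...]. A call has 1 to 20 rows; each row shifts and turns the pose as measured when the row begins, along the tool's axes as they then stand; what a row does not reach is not made up. A row lasts 1/8 s, in which the tool goes at most 62.5 mm and 10.7 degrees, less where a joint would pass 70% of its speed; a pose out of reach is approached as far as the arm can. A call is refused whole if a number of a shift passes 6.25 or a number of a turn 10.7, either way. A call with a gripper value outside its range is refused whole. OPENING is the closure, from 0 (fully open) to 1 (shut), set as the call begins (- or left out, the last holds). The fingers move at their own pace and stop on an object; FORCE is the grip in N (left out, the last holds). Time passes only in rows, so rows that do not move let the fingers close. It gives the time, the measured TCP pose, the force and the opening at its end, in the units of the state.
- r.read_state(): the state, without advancing time (a new reading comes with each control period).
- optics.camera(name): name is "scene" or "top" or "wrist"; returns the picture (480x640x3 uint8, red, green, blue); there is no depth.
- optics.camera_model(name): a dict with "camera_matrix" (3x3 intrinsics, pixels), "world_from_camera" (4x4, takes a point from camera to world coordinates); the wrist camera has in their place "tool_from_camera" (4x4, takes a point from camera to tool coordinates, whose origin is the TCP and whose axes are the tool frame's). Camera axes: x right, y down, z forward; pixel columns grow to the right and rows downward; lengths in m; the calibration is good to about 2 mm. The wrist camera is an equidistant fisheye: a pixel r from the principal point sees the ray r / f radians off the axis. A picture is of the moment at which its call begins: read the wrist's pose just before it. camera_model takes no time and is no camera call.
- close_job(): hands the job in, once; it reports no verdict.
The state is a dict: "time": time; "joint_positions": joint angles; "joint_vel": joint speeds; "joint_torque": joint torques, N m; "ee_pos": TCP position; "eef_rot": TCP orientation; "ft_force": force on the tool from outside, world axes, zero at the start; "torque": the same for the moment, N m; "width": finger opening in m.
Only numpy, scipy, OpenCV 4.12 (cv2) and the standard library are available. Lean on these libraries where they do the work, as an engineer would, in place of code of your own. Each camera call takes 0.05 s, during which the arm holds its last target.

## Working session

There is one attempt and no reset: what is moved stays moved. The work goes in short steps, Python scripts to look and compute and a shell command to move; the robot and the scene stay as the last step left them, time stands still between calls to the robot, and variables do not carry over. Pictures are saved under pics/ and viewed, and the job is handed in when it is done.

```bash
ls; mkdir -p pics; python3 - <<'E'
from bench import r, optics
import cv2,numpy as np
s=r.read_state();print(s)
for n in["scene","top","wrist"]:
    im=optics.camera(n);cv2.imwrite(f"pics/{n}0.png",im[:,:,::-1])
    print(n,optics.camera_model(n))
E
```

```text
pics
{'time': 0.0, 'joint_positions': array([-1.21860755,  0.33289636, -0.06470841,  1.46097824,  0.02162504,
        1.34994008, -0.08849584]), 'joint_vel': array([ 4.29694537e-04,  9.89202495e-04, -3.50843759e-04,  3.98081484e-04,
       -2.77669906e-04,  8.01444711e-05,  1.44320500e-03]), 'joint_torque': array([-1.30688932e-04, -6.23261976e+01,  2.44875223e-02, -3.89878070e+01,
       -6.12348248e-02,  4.00974357e-02,  1.60244717e-04]), 'ee_pos': array([0.22866285, 0.58124531, 0.23872106]), 'eef_rot': array([ 0.1311848 ,  0.69479712, -0.13225509,  0.69466258]), 'ft_force': array([-0.96254107,  0.25355335, -0.4578648 ]), 'torque': array([-0.01544605,  0.03806617,  0.00428651]), 'width': 0.08699909303669189}
scene {'camera_matrix': array([[597.68571373,   0.        , 319.84331441],
       [  0.        , 597.68571373, 237.69112634],
       [  0.        ,   0.        ,   1.        ]]), 'world_from_camera': array([[-0.73179072,  0.59150077, -0.33853976,  1.00202866],
       [ 0.6814734 ,  0.62870242, -0.37460281,  0.53115127],
       [-0.00873708, -0.5048367 , -0.86317065,  1.1883137 ]
[... 349 characters left out ...]
0750656, -0.00888819,  0.05874085],
       [ 0.0078594 , -0.12743227, -0.99181614,  1.12656244],
       [ 0.        ,  0.        ,  0.        ,  1.        ]])}
wrist {'camera_matrix': array([[371.64829954,   0.        , 319.63712489],
       [  0.        , 371.64829954, 240.53212873],
       [  0.        ,   0.        ,   1.        ]]), 'tool_from_camera': array([[ 1.04319733e-03, -2.47013261e-01,  9.69011538e-01,
        -1.44652871e-01],
       [ 9.99998466e-01,  1.62144123e-03, -6.63230749e-04,
        -2.79220416e-05],
       [-1.40736847e-03,  9.69010743e-01,  2.47014574e-01,
        -6.67931552e-02],
       [ 0.00000000e+00,  0.00000000e+00,  0.00000000e+00,
         1.00000000e+00]])}
```

View pics/scene0.png

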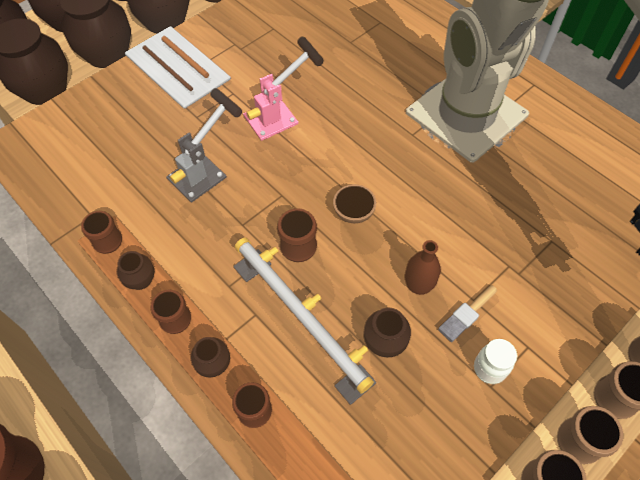

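View pics/top0.png

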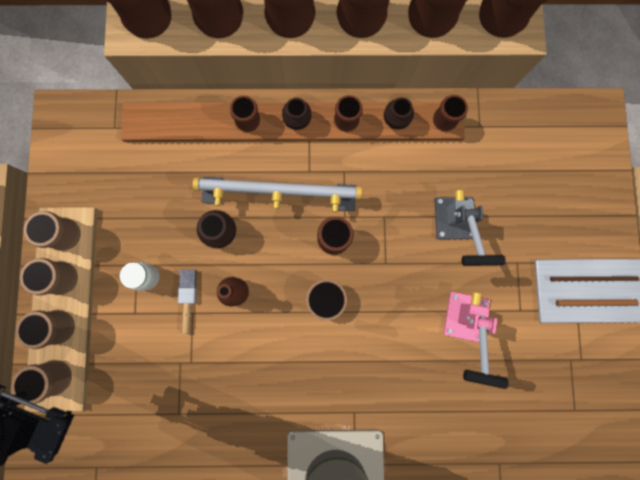

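View pics/wrist0.png

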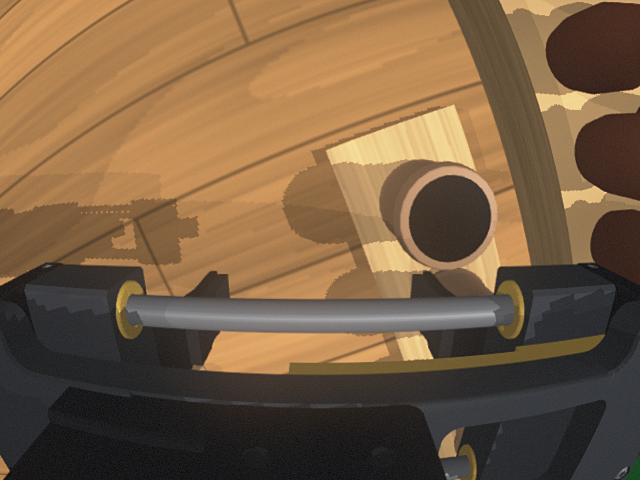

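```bash
python3 - <<'E'
import cv2
t=cv2.imread("pics/top0.png")
def crop(im,x0,y0,w,h,f,n):
    cv2.imwrite(n,cv2.resize(im[y0:y0+h,x0:x0+w],None,fx=f,fy=f,interpolation=cv2.INTER_CUBIC))
crop(t,180,165,200,150,4,"pics/tA.png")
crop(t,420,180,100,75,8,"pics/tB.png")
s=cv2.imread("pics/scene0.png")
crop(s,230,180,260,195,3,"pics/sA.png")
crop(s,160,80,100,75*2,4,"pics/sB.png")
E
```

```text
(no output)
```

View pics/tA.png

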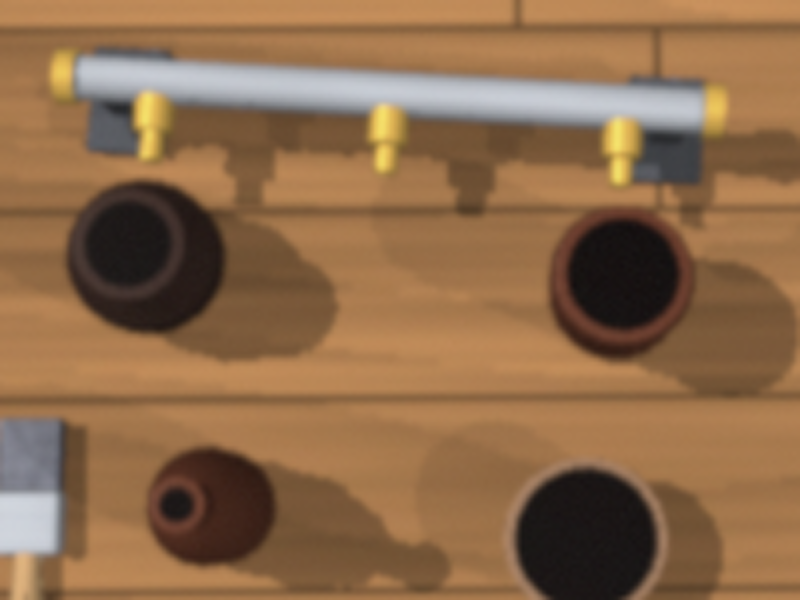

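View pics/tB.png

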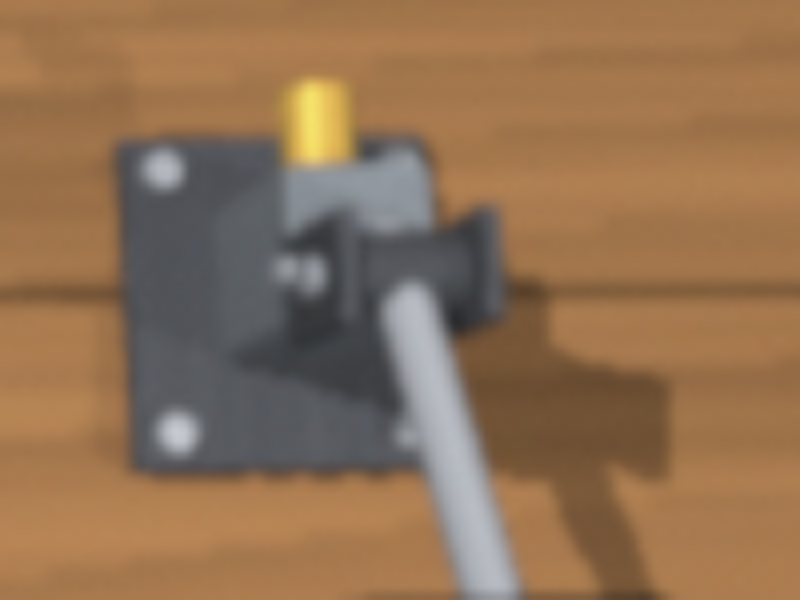

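View pics/sA.png

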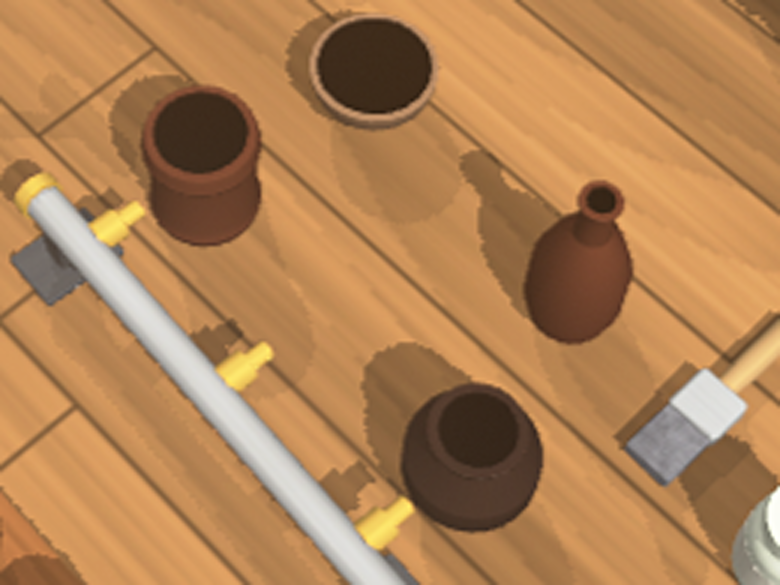

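View pics/sB.png

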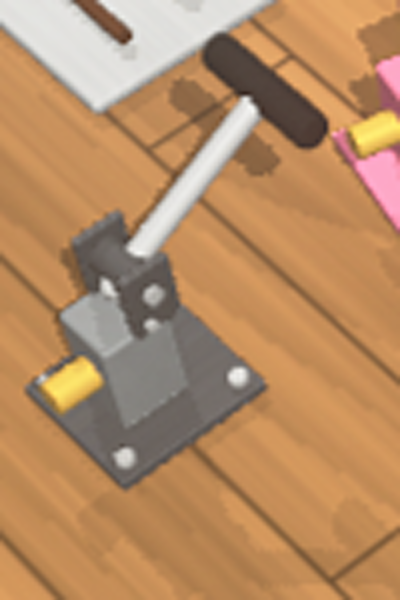

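```bash
cat > h.py <<'E'
from bench import optics
import numpy as np
def ray(n,u,v):
    m=optics.camera_model(n);d=np.linalg.inv(m["camera_matrix"])@[u,v,1];T=m["world_from_camera"]
    return T[:3,3],T[:3,:3]@d
def atz(n,u,v,z):
    o,d=ray(n,u,v);return o+d*(z-o[2])/d[2]
def tri(a,b):
    A=np.zeros((3,3));y=np.zeros(3)
    for o,d in (ray("top",*a),ray("scene",*b)):
        d=d/np.linalg.norm(d);P=np.eye(3)-np.outer(d,d);A+=P;y+=P@o
    return np.linalg.solve(A,y)
A=lambda x,y:(179.6+x/4,164.6+y/4)
S=lambda x,y:(229.7+x/3,179.7+y/3)
E
python3 - <<'E'
from h import *
np.set_printoptions(precision=4,suppress=True)
print("lip",atz("top",*A(177,505),.16),atz("scene",*S(601,201),.16),tri(A(177,505),S(601,201)))
L=atz("top",*A(50,75),.062);R=atz("top",*A(727,110),.062)
print("pipe",L,R,np.linalg.norm(L-R),(L+R)/2)
print("tips",[atz("top",*A(*p),.062) for p in((150,160),(384,172),(620,185))])
print("belly",atz("top",*A(128,245),.1),atz("scene",*S(479,428),.1))
print("tub",atz("top",*A(622,275),.1),atz("scene",*S(200,133),.1))
print("bowl",atz("top",327,300,.05)); print("jar",atz("top",139,277,.09)); 
print("grip",atz("top",483.5,260.5,.172),atz("scene",226,103,.172),tri((483.5,260.5),(226,103)))
print("gripends",atz("top",463,261,.172),atz("top",505,260,.172))
print("pivot",atz("top",471.6,213,.11),atz("scene",190.5,143.7,.11))
print("pipe scene",atz("scene",*S(35,190),.062),atz("scene",364,384,.062))
E
```

```text
lip [0.4512 0.2441 0.16  ] [0.4545 0.2489 0.16  ] [0.4508 0.2462 0.1521]
pipe [0.7177 0.346  0.062 ] [ 0.6928 -0.0736  0.062 ] 0.42030551188461984 [0.7053 0.1362 0.062 ]
tips [array([0.6636, 0.2831, 0.062 ]), array([0.6551, 0.139 , 0.062 ]), array([ 0.6459, -0.0065,  0.062 ])]
belly [0.6046 0.2871 0.1   ] [0.6067 0.2912 0.1   ]
tub [ 0.5846 -0.0045  0.1   ] [ 0.5887 -0.0003  0.1   ]
bowl [0.4282 0.0146 0.05  ]
jar [0.486  0.4569 0.09  ]
grip [ 0.5121 -0.3236  0.172 ] [ 0.5171 -0.3157  0.172 ] [ 0.5121 -0.327   0.1603]
gripends [ 0.5114 -0.2786  0.172 ] [ 0.5128 -0.3708  0.172 ]
pivot [ 0.6292 -0.3268  0.11  ] [ 0.6253 -0.3252  0.11  ]
pipe scene [ 0.6938 -0.0648  0.062 ] [0.7194 0.3368 0.062 ]
```

```bash
cat >> h.py <<'E'
from bench import r
from scipy.spatial.transform import Rotation as Ro
np.set_printoptions(precision=4,suppress=True)
def go(*t):
    s=r.read_state();R=Ro.from_quat(s["eef_rot"]).as_matrix()
    print("t",s["time"],"p",s["ee_pos"],"w",s["width"],"F",s["ft_force"],"j",s["joint_positions"])
    print("x,y,z axes",R.T.tolist())
    if t: print("shift cm",R.T@(np.array(t)-s["ee_pos"])*100)
E
python3 -c "
from h import *
go(.453,.2465,.24)"
```

```text
t 0.15 p [0.2287 0.5814 0.2389] w 0.08657609333342142 F [-0.5795 -0.0878  0.2912] j [-1.2186  0.3327 -0.0647  1.4607  0.0216  1.3499 -0.0885]
x,y,z axes [[-0.000358672458362741, -0.0010297112383464702, -0.99999940552424], [0.3660313253385582, 0.9306018922071477, -0.0010895372298326267], [0.9306024608956107, -0.3660314985288045, 4.312530085293087e-05]]
shift cm [ -0.0798 -22.9528  33.1323]
```

```bash
python3 -m inch '[{"translation":[0,-2.3,3.3],"spin":0},{"translation":[0,-2.3,3.3],"spin":0},{"translation":[0,-2.3,3.3],"spin":0},{"translation":[0,-2.3,3.3],"spin":0},{"translation":[0,-2.3,3.3],"spin":0},{"translation":[0,-2.3,3.3],"spin":0},{"translation":[0,-2.3,3.3],"spin":0},{"translation":[0,-2.3,3.3],"spin":0},{"translation":[0,-2.3,3.3],"spin":0},{"translation":[0,0,0],"spin":8},{"translation":[0,0,0],"spin":8},{"translation":[0,0,0],"spin":8},{"translation":[0,0,0],"spin":8},{"translation":[0,0,0],"spin":8},{"translation":[0,0,0],"spin":8},{"translation":[0,0,0],"spin":0},{"translation":[0,0,0],"spin":0}]' 0; python3 - <<'E'
from h import *
import cv2
go(.453,.2465,.24)
cv2.imwrite("pics/w1.png",optics.camera("wrist")[:,:,::-1])
E
```

```text
time: 2.28
ee_pos: [0.4339, 0.2675, 0.2351]
eef_rot: [0.407, 0.577, -0.412, 0.576]
ft_force: [-0.4, -0.5, 0.8]
width: 0.087
t 2.275 p [0.4339 0.2675 0.2351] w 0.08702471381480477 F [-0.4158 -0.515   0.7692] j [-0.8388  0.0808  0.2074  1.7724 -0.0156  1.298  -0.2925]
x,y,z axes [[-0.005398874126527842, -0.005920450799887844, -0.9999678996950311], [0.9443366814797935, 0.32890513532265286, -0.007045847721741327], [0.32893629196228324, -0.9443444076292893, 0.0038151814360548597]]
shift cm [-0.4835  1.1096  2.6114]
```

View pics/w1.png

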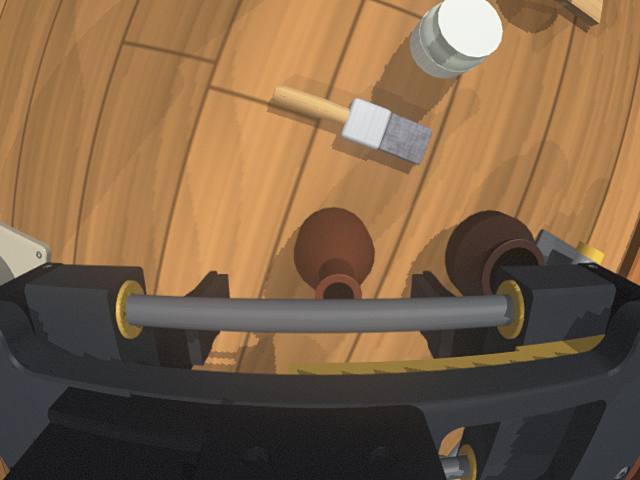

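```bash
cat >> h.py <<'E'
def wr(u,v,z):
    m=optics.camera_model("wrist");K=m["camera_matrix"];T=m["tool_from_camera"]
    d=np.array([(u-K[0,2])/K[0,0],(v-K[1,2])/K[1,1]]);th=np.hypot(*d)
    c=np.r_[d/th*np.sin(th),np.cos(th)]
    s=r.read_state();R=Ro.from_quat(s["eef_rot"]).as_matrix()
    o=s["ee_pos"]+R@T[:3,3];d=R@T[:3,:3]@c
    return o+d*(z-o[2])/d[2]
E
python3 - <<'E'
from h import *
print(wr(338,288,.16), wr(317,288,.16),wr(361,288,.16),wr(334,249,.05))
E
```

```text
[0.4514 0.2517 0.16  ] [0.4388 0.2472 0.16  ] [0.4653 0.2564 0.16  ] [0.4539 0.2467 0.05  ]
```

```bash
python3 -c "
from h import *
go(.4525,.248,.2)"; python3 -m inch '[{"translation":[0,0.5,1.3],"spin":0},{"translation":[0,0.5,1.2],"spin":0},{"translation":[1,0,0],"spin":0},{"translation":[1,0,0],"spin":0},{"translation":[1,0,0],"spin":0},{"translation":[0,0,0],"spin":0}]'; python3 - <<'E'
from h import *
import cv2
go(.4525,.248,.135)
cv2.imwrite("pics/w2.png",optics.camera("wrist")[200:400,150:500,::-1].repeat(2,0).repeat(2,1))
cv2.imwrite("pics/s2.png",optics.camera("scene")[:,:,::-1])
E
```

```text
t 2.325 p [0.4339 0.2675 0.2351] w 0.08688639773825742 F [-0.2801 -0.8608  0.7246] j [-0.8388  0.0808  0.2074  1.7724 -0.0157  1.298  -0.2929]
x,y,z axes [[-0.0054507004062568365, -0.005902350186509142, -0.9999677255428582], [0.9444792270560445, 0.3284946900008119, -0.007087192736707326], [0.3285259191063895, -0.9444873746660387, 0.003784121001727647]]
shift cm [3.5146 1.1422 2.4375]
time: 3.08
ee_pos: [0.4525, 0.2448, 0.2021]
eef_rot: [0.406, 0.577, -0.412, 0.576]
ft_force: [-0.0, -0.2, 0.8]
width: 0.087
t 3.075 p [0.4525 0.2448 0.2021] w 0.08703372861735298 F [-0.0445 -0.1747  0.8395] j [-0.8026  0.1161  0.2336  1.8067 -0.026   1.2313 -0.2245]
x,y,z axes [[-0.006554343988968481, -0.006937805585815415, -0.9999544526769848], [0.9436783578299122, 0.3307555616053195, -0.008480296609815974], [0.3307993312241048, -0.9436909585880346, 0.004379171255139813]]
shift cm [ 6.7077  0.1678 -0.3318]
```

View pics/w2.png

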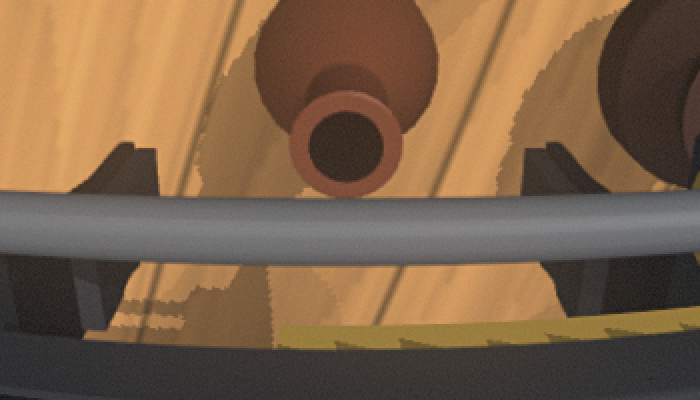

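View pics/s2.png

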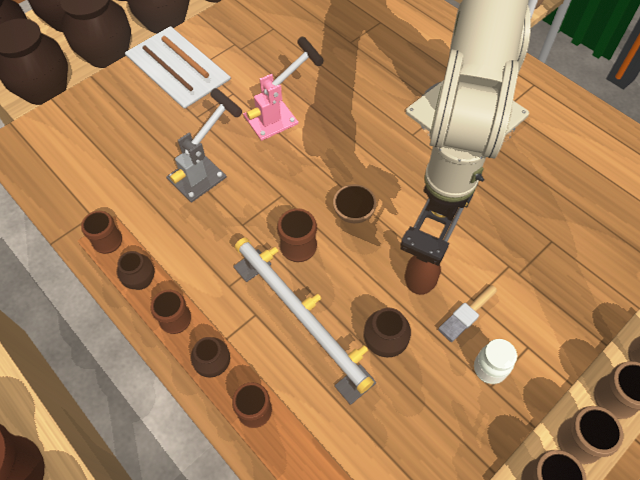

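```bash
python3 -c "
from h import *
print(wr(322.7,271.7,.16),wr(295,272,.16),wr(351,272,.16))"
```

```text
[0.4539 0.247  0.16  ] [0.44   0.2418 0.16  ] [0.4683 0.2518 0.16  ]
```

```bash
python3 -m inch '[{"translation":[1.1,0.15,-0.15],"spin":0},{"translation":[1.1,0,0],"spin":0},{"translation":[1.1,0,0],"spin":0},{"translation":[1.1,0,0],"spin":0},{"translation":[1.1,0,0],"spin":0},{"translation":[1.0,0,0],"spin":0},{"translation":[0,0,0],"spin":0}]'; python3 - <<'E'
from h import *
import cv2
go(.4535,.247,.135)
cv2.imwrite("pics/w3.png",optics.camera("wrist")[200:400,150:500,::-1].repeat(2,0).repeat(2,1))
E
```

```text
time: 4.05
ee_pos: [0.4533, 0.2468, 0.1333]
eef_rot: [0.406, 0.577, -0.412, 0.577]
ft_force: [-0.6, -0.2, 1.3]
width: 0.087
t 4.05 p [0.4533 0.2468 0.1333] w 0.08699246516625254 F [-0.623  -0.1778  1.2586] j [-0.7965  0.1865  0.23    1.8825 -0.0453  1.0859 -0.2113]
x,y,z axes [[-0.005591568800742741, -0.006186618346771977, -0.9999652294513937], [0.9435525047190685, 0.33114198996811106, -0.007324842546566901], [0.3311757919847391, -0.9435606542418942, 0.003985796017116128]]
shift cm [-0.1728  0.0235 -0.0069]
```

View pics/w3.png

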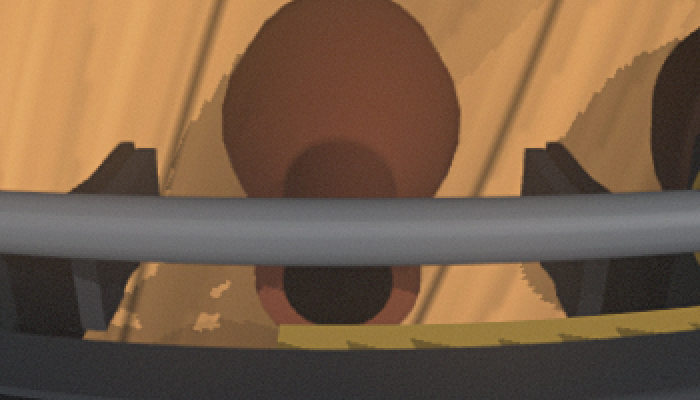

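```bash
python3 -m inch '[{"translation":[0,0,0],"spin":0},{"translation":[0,0,0],"spin":0},{"translation":[0,0,0],"spin":0},{"translation":[0,0,0],"spin":0},{"translation":[0,0,0],"spin":0},{"translation":[0,0,0],"spin":0},{"translation":[0,0,0],"spin":0},{"translation":[0,0,0],"spin":0}]' 1 30; python3 -m inch '[{"translation":[-0.6,0,0],"spin":0},{"translation":[-1,0,0],"spin":0},{"translation":[-1,0,0],"spin":0},{"translation":[-1,0,0],"spin":0},{"translation":[0,0,0],"spin":0}]'
python3 - <<'E'
from h import *
import cv2
go(.596,.143,.17)
cv2.imwrite("pics/w4.png",optics.camera("wrist")[:,:,::-1])
cv2.imwrite("pics/s4.png",optics.camera("scene")[:,:,::-1])
E
```

```text
time: 5.1
ee_pos: [0.4541, 0.2474, 0.1352]
eef_rot: [0.407, 0.577, -0.411, 0.577]
ft_force: [-0.2, 0.3, 1.1]
width: 0.0283
time: 5.72
ee_pos: [0.4539, 0.2473, 0.1733]
eef_rot: [0.407, 0.577, -0.411, 0.577]
ft_force: [-0.1, 0.3, -3.9]
width: 0.0277
t 5.725 p [0.4539 0.2473 0.1733] w 0.02767577280251774 F [-0.0686  0.3448 -3.8771] j [-0.8012  0.1449  0.2322  1.8386 -0.034   1.1684 -0.2204]
x,y,z axes [[-0.004160639153340362, -0.0050171473982317805, -0.9999787584313082], [0.94361068536654, 0.3310100623279335, -0.00558686850989476], [0.3310310612977654, -0.9436138865392151, 0.0033570204695592687]]
shift cm [ 0.3236  9.9555 14.5428]
```

View pics/w4.png

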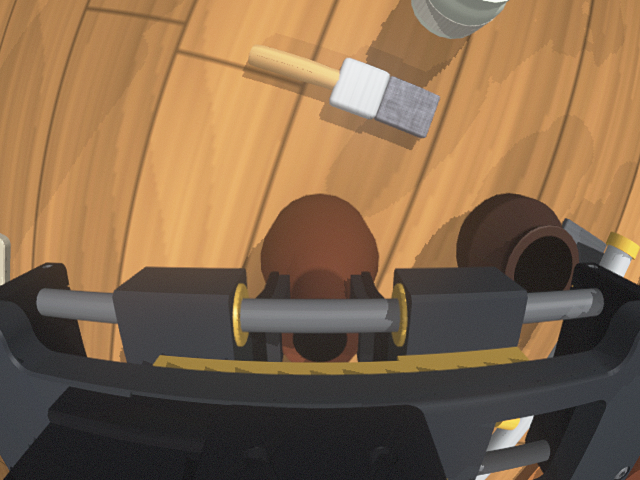

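View pics/s4.png

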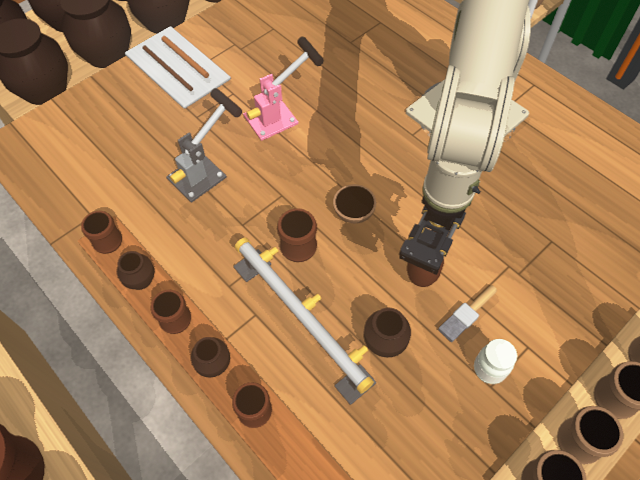

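```bash
python3 -m inch '[{"translation":[0,0.7,1.0],"spin":0},{"translation":[0,1.2,1.8],"spin":0},{"translation":[0,1.2,1.8],"spin":0},{"translation":[0,1.2,1.8],"spin":0},{"translation":[0,1.2,1.8],"spin":0},{"translation":[0,1.2,1.8],"spin":0},{"translation":[0,1.2,1.8],"spin":0},{"translation":[0,1.0,1.5],"spin":0},{"translation":[0,0.5,0.7],"spin":0},{"translation":[0,0,0],"spin":0},{"translation":[0,0,0],"spin":0}]'
python3 - <<'E'
from h import *
import cv2
go(.596,.143,.17)
t=optics.camera("top")[:,:,::-1]
cv2.imwrite("pics/t5.png",cv2.resize(t[165:315,180:380],None,fx=4,fy=4))
s=optics.camera("scene")[:,:,::-1]
cv2.imwrite("pics/s5.png",cv2.resize(s[180:375,230:490],None,fx=3,fy=3))
cv2.imwrite("pics/w5.png",optics.camera("wrist")[:,:,::-1])
E
```

```text
time: 7.2
ee_pos: [0.5951, 0.137, 0.1678]
eef_rot: [0.404, 0.577, -0.415, 0.576]
ft_force: [0.7, 0.1, -4.4]
width: 0.0281
t 7.2 p [0.5951 0.137  0.1678] w 0.0280810093679246 F [ 0.7065  0.0755 -4.4242] j [-0.5746  0.3636  0.3387  1.5998 -0.1176  1.2119  0.1227]
x,y,z axes [[-0.009816904645599589, -0.011181424028616826, -0.9998892959422414], [0.9439354423531532, 0.3298757513860139, -0.012956439212583326], [0.32998410424251623, -0.9439581369977192, 0.007316183640338592]]
shift cm [-0.2256  0.2748 -0.5319]
```

View pics/t5.png

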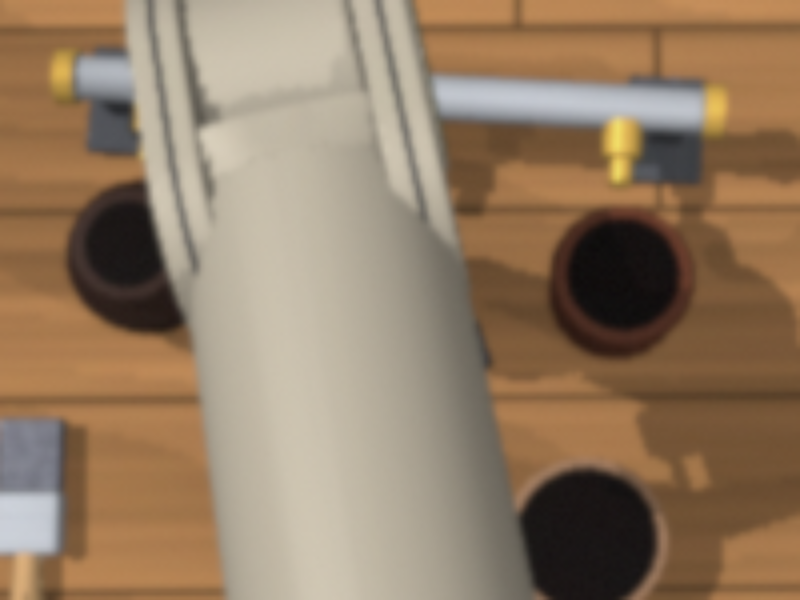

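View pics/s5.png

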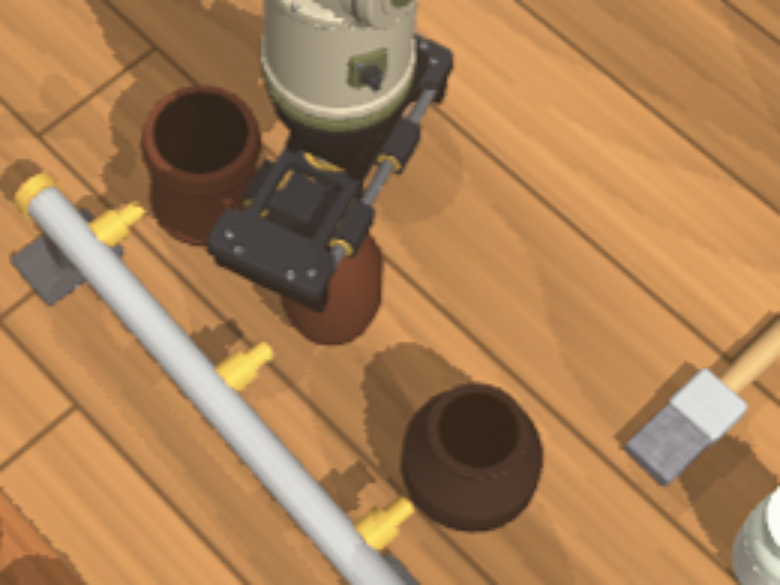

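View pics/w5.png

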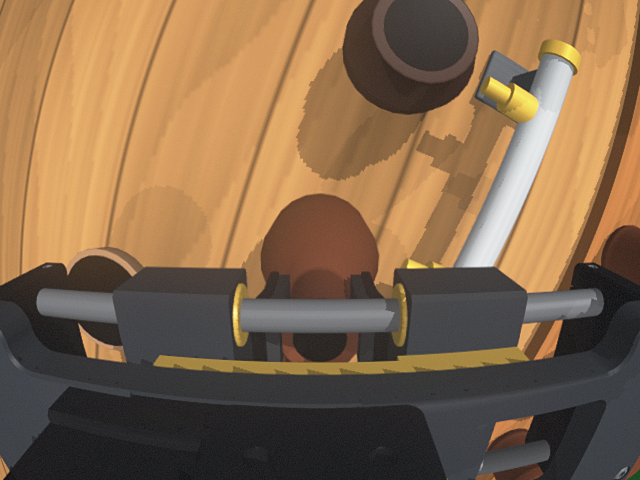

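```bash
python3 - <<'E'
from h import *
print("belly",wr(428,38,.1),"nozzle tip",wr(490,88,.062), "pipe end",wr(560,46,.08),"bowl",wr(104,297,.05))
go(.596,.143,.15)
E
```

```text
belly [0.6095 0.2839 0.1   ] nozzle tip [0.67   0.2841 0.062 ] pipe end [0.7062 0.3361 0.08  ] bowl [0.4326 0.0236 0.05  ]
t 7.35 p [0.5952 0.137  0.168 ] w 0.028355542696869244 F [-0.6369  0.2892 -3.5126] j [-0.5748  0.3633  0.3389  1.5998 -0.1174  1.2118  0.1228]
x,y,z axes [[-0.009434360573478517, -0.011231687664448264, -0.9998924152291475], [0.9438456832147916, 0.33014574431160143, -0.01261403146270873], [0.33025190251893033, -0.9438631451143471, 0.0074862659236712426]]
shift cm [ 1.7928  0.2964 -0.5481]
```

```bash
python3 -m inch '[{"translation":[0,0.3,-0.55],"spin":0},{"translation":[0.7,0,0],"spin":0},{"translation":[0.7,0,0],"spin":0},{"translation":[0.7,0,0],"spin":0},{"translation":[0.4,0,0],"spin":0},{"translation":[0,0,0],"spin":0}]'
python3 -c "
from h import *
go(.596,.143,.1352)"
```

```text
time: 8.1
ee_pos: [0.5952, 0.1443, 0.1406]
eef_rot: [0.403, 0.578, -0.414, 0.576]
ft_force: [-0.3, 0.4, -3.4]
width: 0.0283
t 8.1 p [0.5952 0.1443 0.1406] w 0.028319839164206554 F [-0.2653  0.4312 -3.3518] j [-0.5781  0.3919  0.3306  1.6226 -0.1268  1.1624  0.1191]
x,y,z axes [[-0.010402311027560174, -0.01110195726576163, -0.9998842625374975], [0.9433761546176458, 0.3314503381040238, -0.013494601496604253], [0.3315617933720798, -0.9434073456972856, 0.0070254722469556]]
shift cm [0.5441 0.0437 0.1424]
```

```bash
python3 -m inch '[{"translation":[0.2,0,0.1],"spin":0},{"translation":[0.2,0,0],"spin":0},{"translation":[0,0,0],"spin":0}]';python3 -m inch '[{"translation":[0.15,0,0],"spin":0},{"translation":[0,0,0],"spin":0}]'
```

```text
time: 8.48
ee_pos: [0.5958, 0.143, 0.1368]
eef_rot: [0.404, 0.577, -0.414, 0.576]
ft_force: [0.5, -0.2, -4.2]
width: 0.028
time: 8.72
ee_pos: [0.5961, 0.143, 0.1356]
eef_rot: [0.404, 0.577, -0.414, 0.576]
ft_force: [0.7, 0.7, -4.7]
width: 0.0284
```

```bash
python3 -m inch '[{"translation":[0.1,0,0],"spin":0},{"translation":[0,0,0],"spin":0}]';python3 -m inch '[{"translation":[0.1,0,0],"spin":0},{"translation":[0,0,0],"spin":0}]'
```

```text
time: 8.98
ee_pos: [0.5966, 0.143, 0.1355]
eef_rot: [0.404, 0.577, -0.414, 0.577]
ft_force: [0.4, 0.2, -2.3]
width: 0.0281
time: 9.22
ee_pos: [0.597, 0.143, 0.1355]
eef_rot: [0.405, 0.577, -0.413, 0.577]
ft_force: [-1.0, -1.3, -1.0]
width: 0.028
```

```bash
python3 -m inch '[{"translation":[0,0,0],"spin":0},{"translation":[0,0,0],"spin":0},{"translation":[0,0,0],"spin":0},{"translation":[0,0,0],"spin":0},{"translation":[0,0,0],"spin":0},{"translation":[0,0,0],"spin":0}]' 0
python3 - <<'E'
from h import *
import cv2
go(.597,.143,.22)
cv2.imwrite("pics/w6.png",optics.camera("wrist")[:,:,::-1])
E
```

```text
time: 9.98
ee_pos: [0.5973, 0.1433, 0.1354]
eef_rot: [0.405, 0.577, -0.413, 0.577]
ft_force: [1.1, -1.0, 0.1]
width: 0.0804
t 9.975 p [0.5973 0.1433 0.1354] w 0.08038343395983577 F [ 1.0844 -1.0273  0.0892] j [-0.575   0.3974  0.3301  1.6272 -0.1296  1.1478  0.1229]
x,y,z axes [[-0.005783128783493019, -0.009494610978713236, -0.9999382019824208], [0.9435485711020286, 0.3311225082960322, -0.008601073832042283], [0.331183709431478, -0.9435400027884917, 0.007043702513545302]]
shift cm [-8.4623 -0.1095  0.0832]
```

View pics/w6.png

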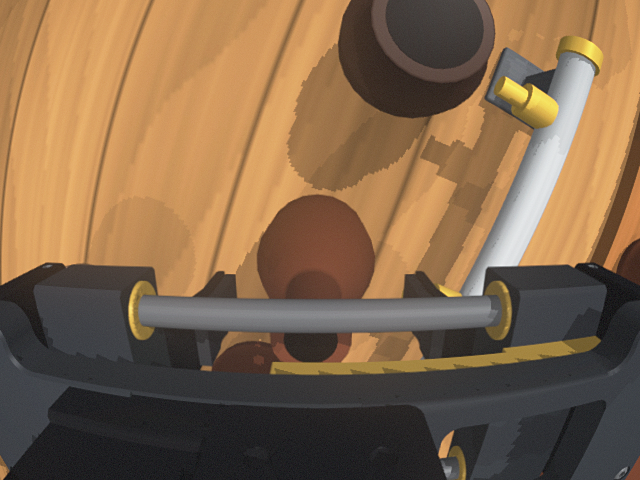

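Released and standing. Rise straight up, then towards the lever.

```bash
python3 -m inch '[{"translation":[0,0,0],"spin":0},{"translation":[-1,0,0],"spin":0},{"translation":[-1.5,0,0],"spin":0},{"translation":[-2.5,0,0],"spin":0},{"translation":[-3,0,0],"spin":0},{"translation":[-3,0,0],"spin":0},{"translation":[-3,0,0],"spin":0},{"translation":[0,0,0],"spin":0}]'
python3 -c "
from h import *
go(.504,-.325,.25)"
```

```text
time: 11.02
ee_pos: [0.5986, 0.1445, 0.2872]
eef_rot: [0.407, 0.575, -0.411, 0.578]
ft_force: [0.4, 0.1, -0.4]
width: 0.0867
t 11.025 p [0.5986 0.1445 0.2872] w 0.0866847381849234 F [ 0.4469  0.1106 -0.4363] j [-0.5915  0.2975  0.353   1.4294 -0.0952  1.4351  0.0973]
x,y,z axes [[-0.0005433135028560798, -0.007587553885308296, -0.9999710664996638], [0.9437528015675047, 0.33063804925857965, -0.0030215750804761243], [0.33065140910621194, -0.9437271371580445, 0.00698113511958387]]
shift cm [  4.0807 -24.4442  41.1512]
```

```bash
python3 -m inch '[{"translation":[0,-2.0,3.4],"spin":0},{"translation":[0,-2.0,3.4],"spin":0},{"translation":[0,-2.0,3.4],"spin":0},{"translation":[0,-2.0,3.4],"spin":0},{"translation":[0,-2.0,3.4],"spin":0},{"translation":[0,-2.0,3.4],"spin":0},{"translation":[0,-2.0,3.4],"spin":0},{"translation":[0,-2.0,3.4],"spin":0},{"translation":[0,-2.0,3.4],"spin":0},{"translation":[0,-2.0,3.4],"spin":0},{"translation":[0,-2.0,3.4],"spin":0},{"translation":[0,0,0],"spin":6.5},{"translation":[0,0,0],"spin":6.5},{"translation":[0,0,0],"spin":6.5},{"translation":[0,0,0],"spin":0},{"translation":[0,0,0],"spin":0}]' 1 20
python3 - <<'E'
from h import *
import cv2
go(.504,-.325,.25)
cv2.imwrite("pics/w7.png",optics.camera("wrist")[:,:,::-1])
t=optics.camera("top")[:,:,::-1]
cv2.imwrite("pics/t7.png",cv2.resize(t[165:315,180:380],None,fx=4,fy=4,interpolation=cv2.INTER_CUBIC))
s=optics.camera("scene")[:,:,::-1]
cv2.imwrite("pics/s7.png",s)
E
```

```text
time: 13.02
ee_pos: [0.5077, -0.2948, 0.2907]
eef_rot: [-0.501, -0.497, 0.505, -0.498]
ft_force: [-1.1, -0.1, 0.7]
width: 0.0003
t 13.025 p [ 0.5077 -0.2948  0.2907] w 0.00030510456182708317 F [-1.1401 -0.0594  0.7016] j [-0.1092  0.2531  0.6766  1.5183 -0.153   1.4257  0.5632]
x,y,z axes [[-0.0029356499466527686, -0.005306323510248068, -0.9999816122760434], [0.9999396377539022, -0.01060333461222665, -0.002879260963544128], [-0.01058786135089379, -0.9999297036421639, 0.005337130887331204]]
shift cm [ 4.0841 -0.3279  2.9975]
```

View pics/w7.png

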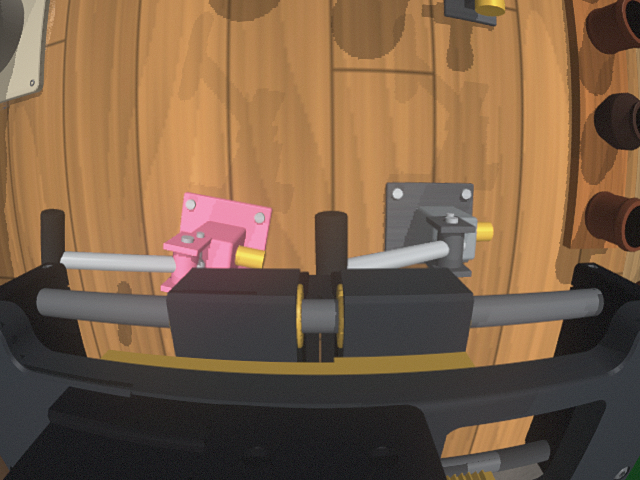

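View pics/t7.png

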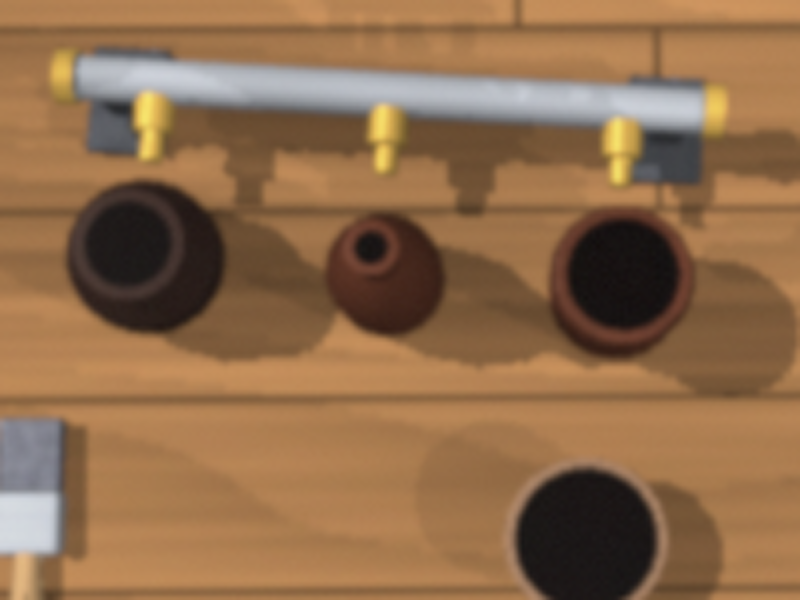

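View pics/s7.png

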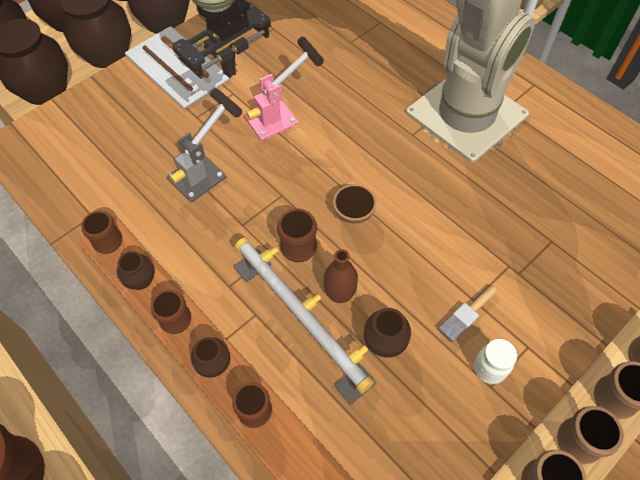

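```bash
python3 - <<'E'
from h import *
v=atz("top",*A(370,246),.16);o=np.array([.7053,.1362]);ax=np.array([.9982,-.0593]);ay=np.array([.0593,.9982])
print(v,(v[:2]-o)@ax,(v[:2]-o)@ay)
print("grip end near",wr(331,217,.172),"edges",wr(316,250,.172),wr(348,250,.172),"pivot",wr(448,245,.125),"pedestal plate corners",wr(388,183,.005),wr(473,183,.005))
print(wr(405,255,.140))
E
```

```text
[0.5935 0.1393 0.16  ] -0.11182924630438962 -0.003564699919564597
grip end near [ 0.5162 -0.2784  0.172 ] edges [ 0.5051 -0.3031  0.172 ] [ 0.5287 -0.3033  0.172 ] pivot [ 0.6231 -0.3134  0.125 ] pedestal plate corners [ 0.5877 -0.2707  0.005 ] [ 0.6956 -0.2685  0.005 ]
[ 0.5795 -0.3176  0.14  ]
```

```bash
python3 -m inch '[{"translation":[0,0.2,1.4],"spin":0},{"translation":[0,0,1.4],"spin":0},{"translation":[2.2,0,0],"spin":0},{"translation":[2.2,0,0],"spin":0},{"translation":[2.0,0,0],"spin":0},{"translation":[1.0,0,0],"spin":0},{"translation":[0,0,0],"spin":0}]'
python3 - <<'E'
from h import *
import cv2
go(.51,-.323,.201)
cv2.imwrite("pics/w8.png",optics.camera("wrist")[:,:,::-1])
s=optics.camera("scene")[:,:,::-1]
cv2.imwrite("pics/s8.png",cv2.resize(s[20:220,130:330],None,fx=3,fy=3,interpolation=cv2.INTER_CUBIC))
E
```

```text
time: 14.05
ee_pos: [0.5083, -0.3315, 0.2151]
eef_rot: [-0.501, -0.495, 0.506, -0.498]
ft_force: [0.1, 0.6, 0.8]
width: 0.0005
t 14.05 p [ 0.5083 -0.3315  0.2151] w 0.00045542981488028584 F [0.1167 0.6158 0.8168] j [-0.0352  0.3486  0.6747  1.5797 -0.2153  1.2891  0.6553]
x,y,z axes [[-0.002764283503186582, -0.008234116063285224, -0.9999622783232228], [0.9998937918784683, -0.014331895463130628, -0.0026460792377236975], [-0.014309566716446231, -0.9998633887212245, 0.008272858955483908]]
shift cm [ 1.4066  0.1618 -0.8679]
```

View pics/w8.png

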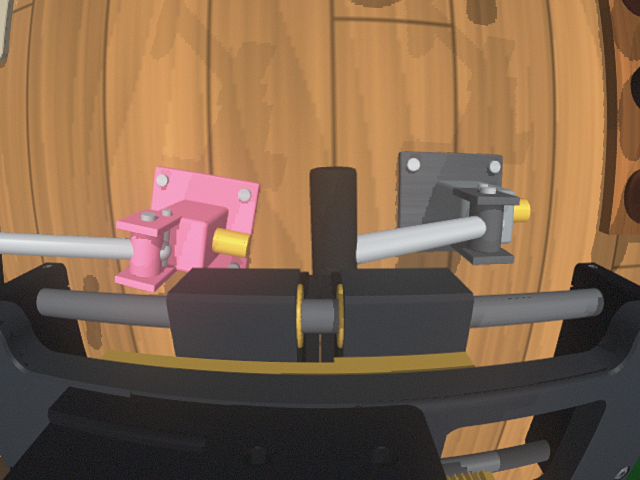

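View pics/s8.png

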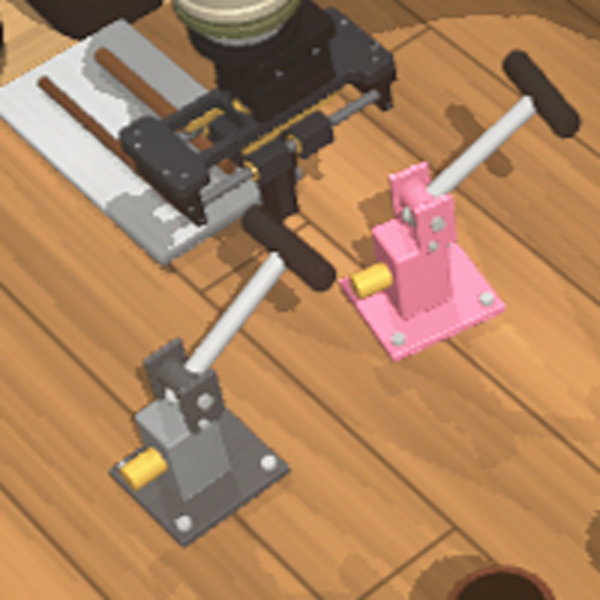

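```bash
python3 -m inch '[{"translation":[0.4,0,-0.7],"spin":0},{"translation":[0.5,0,0],"spin":0},{"translation":[0.5,0,0],"spin":0},{"translation":[0.5,0,0],"spin":0},{"translation":[0.5,0,0],"spin":0},{"translation":[0,0,0],"spin":0}]'
python3 - <<'E'
from h import *
go(.504,-.323,.165)
E
```

```text
time: 14.9
ee_pos: [0.5077, -0.325, 0.1929]
eef_rot: [-0.501, -0.495, 0.506, -0.498]
ft_force: [0.3, 1.2, 3.2]
width: 0.0001
t 14.9 p [ 0.5077 -0.325   0.1929] w 8.662457756670924e-05 F [0.264  1.1737 3.1995] j [-0.0428  0.3549  0.6678  1.62   -0.2209  1.2425  0.6507]
x,y,z axes [[-0.0017070285422663978, -0.008481377075174601, -0.9999625754479339], [0.9998892756705875, -0.014796471184042287, -0.0015814042645281856], [-0.014782504946860286, -0.9998545547645461, 0.008505695979021427]]
shift cm [ 2.7849 -0.3643 -0.216 ]
```

Contact felt (about 3 N); continue down while shifting towards the robot.

```bash
python3 -m inch '[{"translation":[0.6,-0.15,0],"spin":0},{"translation":[0.6,-0.15,0],"spin":0},{"translation":[0.6,-0.15,0],"spin":0},{"translation":[0.6,-0.15,0],"spin":0},{"translation":[0.5,-0.1,0],"spin":0},{"translation":[0,0,0],"spin":0}]'
python3 - <<'E'
from h import *
import cv2
go(.5,-.323,.139)
s=optics.camera("scene")[:,:,::-1]
cv2.imwrite("pics/s9.png",cv2.resize(s[20:220,130:330],None,fx=3,fy=3,interpolation=cv2.INTER_CUBIC))
E
```

```text
time: 15.65
ee_pos: [0.4979, -0.3256, 0.1652]
eef_rot: [-0.501, -0.495, 0.507, -0.496]
ft_force: [-1.5, 2.2, 6.8]
width: 0.0005
t 15.65 p [ 0.4979 -0.3256  0.1652] w 0.0005011509385573657 F [-1.4766  2.1844  6.8273] j [-0.0348  0.3645  0.6631  1.6702 -0.2303  1.189   0.6664]
x,y,z axes [[-0.004635766048938672, -0.006223631625298376, -0.9999698875878875], [0.9998544571318337, -0.016447421900363746, -0.004532865146661402], [-0.01641871574593723, -0.9998453624047192, 0.006298972220139476]]
shift cm [ 2.6152  0.2211 -0.2814]
```

View pics/s9.png

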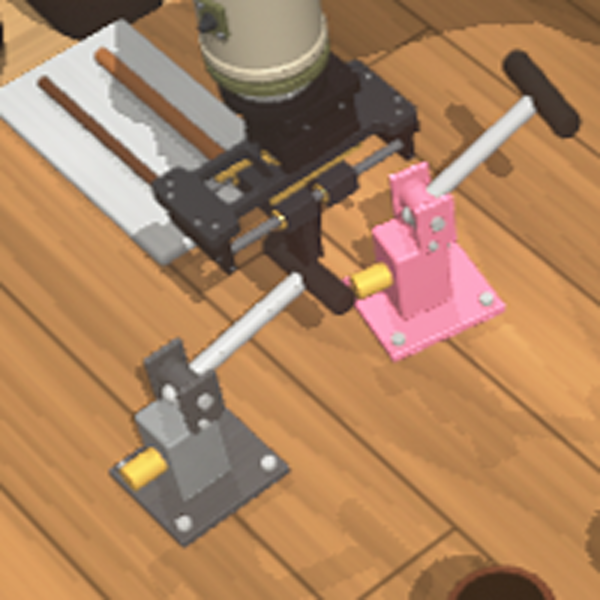

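```bash
python3 -m inch '[{"translation":[0.6,0.05,0],"spin":0},{"translation":[0.6,0.05,0],"spin":0},{"translation":[0.6,0.05,0],"spin":0},{"translation":[0.5,0,0],"spin":0},{"translation":[0,0,0],"spin":0},{"translation":[0,0,0],"spin":0}]'
python3 - <<'E'
from h import *
go(.5,-.323,.139)
E
```

```text
time: 16.45
ee_pos: [0.4967, -0.3265, 0.1442]
eef_rot: [-0.502, -0.496, 0.507, -0.495]
ft_force: [-2.9, 2.2, 8.3]
width: 0.0002
t 16.45 p [ 0.4967 -0.3265  0.1442] w 0.0001896544073167568 F [-2.9162  2.1949  8.3419] j [-0.0244  0.388   0.6555  1.69   -0.2466  1.1539  0.6785]
x,y,z axes [[-0.007600382749172546, -0.004013011463650962, -0.9999630642784059], [0.9998050045293774, -0.018256876569129804, -0.007525913629049585], [-0.018226000660551855, -0.9998252758341994, 0.004150988194321831]]
shift cm [ 0.5117  0.3245 -0.3603]
```

```bash
python3 -m inch '[{"translation":[0.4,0.1,0],"spin":0},{"translation":[0.3,0,0],"spin":0},{"translation":[0,0,0],"spin":0},{"translation":[0,0,0],"spin":0},{"translation":[0,0,0],"spin":0},{"translation":[0,0,0],"spin":0}]'
python3 - <<'E'
from h import *
import cv2
go(.5,-.323,.139)
s=optics.camera("scene")[:,:,::-1]
cv2.imwrite("pics/s10.png",cv2.resize(s[20:220,130:330],None,fx=3,fy=3,interpolation=cv2.INTER_CUBIC))
cv2.imwrite("pics/w10.png",optics.camera("wrist")[:,:,::-1])
go()
E
```

```text
time: 17.2
ee_pos: [0.4971, -0.3268, 0.1401]
eef_rot: [-0.502, -0.497, 0.507, -0.494]
ft_force: [-3.8, 2.1, 8.2]
width: 0.0006
t 17.2 p [ 0.4971 -0.3268  0.1401] w 0.0005895413328759442 F [-3.7606  2.1341  8.231 ] j [-0.0208  0.3938  0.6534  1.6921 -0.2521  1.1478  0.6823]
x,y,z axes [[-0.007225016078804158, -0.002259681156691229, -0.9999713460813423], [0.9997987088605134, -0.018734160304842262, -0.007181434294291744], [-0.018717395745983967, -0.9998219466878806, 0.0023945809123218087]]
shift cm [ 0.1085  0.2841 -0.3878]
t 17.3 p [ 0.4971 -0.3268  0.1402] w 0.0002940836978970599 F [-3.392   1.7172  7.4507] j [-0.0208  0.3937  0.6533  1.6921 -0.2522  1.1478  0.6823]
x,y,z axes [[-0.007092232292169209, -0.0021817603147919473, -0.9999724697025628], [0.9997991078467752, -0.018762742896375972, -0.007050065800913274], [-0.018746844798702145, -0.9998215837842938, 0.002314391747323785]]
```

View pics/s10.png

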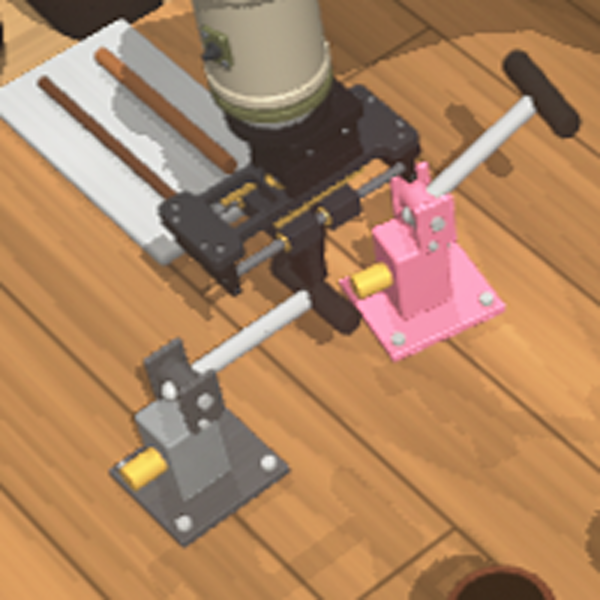

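View pics/w10.png

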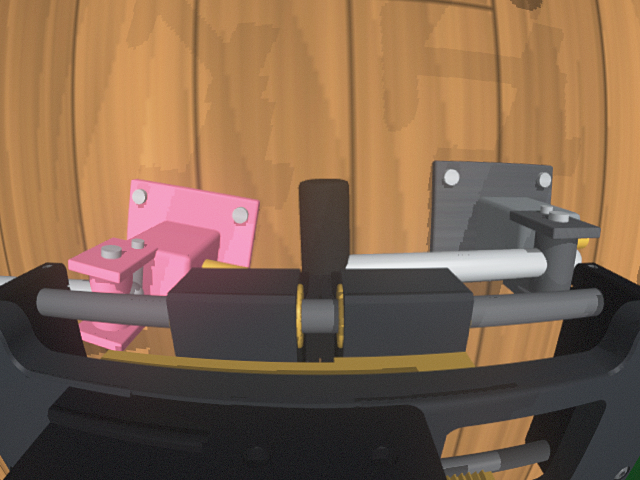

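```bash
python3 - <<'E'
from h import *
m=optics.camera_model("scene");T=np.linalg.inv(m["world_from_camera"]);K=m["camera_matrix"]
def pr(p):
    c=T[:3,:3]@p+T[:3,3];q=K@c;return q[:2]/q[2]
ps={a:pr(np.array([.629-.13*np.cos(.5-a),-.323+.045,.11+.13*np.sin(.5-a)])) for a in(0,.3,.4,.5,.6,.7)}
for a in ps: print(a,ps[a],"rel rest crop px",(ps[a]-ps[0])*3)
E
```

```text
0 [237.1565 111.5159] rel rest crop px [0. 0.]
0.3 [243.6704 119.3702] rel rest crop px [19.5417 23.563 ]
0.4 [244.9709 122.659 ] rel rest crop px [23.4433 33.4292]
0.5 [245.8306 126.22  ] rel rest crop px [26.0222 44.1123]
0.6 [246.2521 130.0146] rel rest crop px [27.2868 55.4959]
0.7 [246.242  134.0036] rel rest crop px [27.2564 67.4632]
```

```bash
python3 -m inch '[{"translation":[0,0,0],"spin":0},{"translation":[0,0,0],"spin":0},{"translation":[0,0,0],"spin":0},{"translation":[0,0,0],"spin":0}]'
python3 - <<'E'
from h import *
import cv2
t=optics.camera("top")[:,:,::-1]
cv2.imwrite("pics/t11.png",t)
go()
E
```

```text
time: 17.8
ee_pos: [0.4973, -0.3268, 0.1424]
eef_rot: [-0.503, -0.496, 0.506, -0.494]
ft_force: [-4.1, 1.3, 7.5]
width: 0.0006
t 17.85 p [ 0.4973 -0.3268  0.1425] w 0.00039780839305239384 F [-3.9626  1.8745  7.5137] j [-0.0207  0.3911  0.6539  1.6898 -0.252   1.1518  0.6825]
x,y,z axes [[-0.005759431200388909, -0.0011705765410464641, -0.9999827292022647], [0.9998105073648323, -0.018602151834506198, -0.005736663664801078], [-0.018595115356594583, -0.999826279759483, 0.0012774925390830472]]
```

View pics/t11.png

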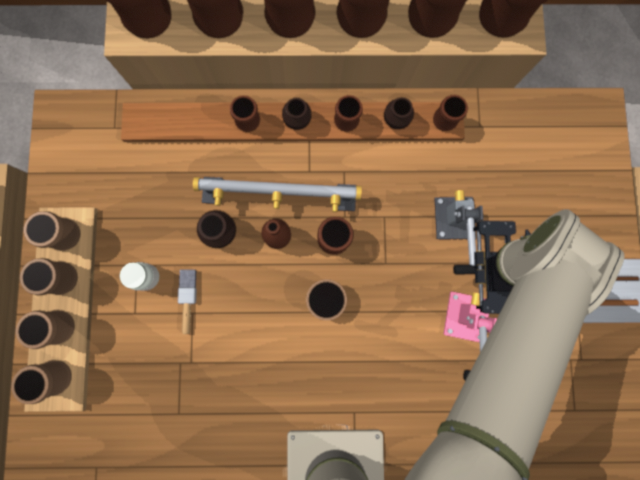

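```bash
python3 -m inch '[{"translation":[0.3,0,0],"spin":0},{"translation":[0.3,0,0],"spin":0},{"translation":[0.2,0,0],"spin":0}]'
python3 - <<'E'
from h import *
for i in range(8):
    optics.camera("top")
    if i%2: s=r.read_state();print(s["time"],s["ee_pos"],s["ft_force"])
E
```

```text
time: 18.23
ee_pos: [0.4968, -0.3268, 0.1359]
eef_rot: [-0.503, -0.497, 0.506, -0.494]
ft_force: [-4.0, 2.1, 7.5]
width: 0.0005
18.325 [ 0.4967 -0.3269  0.1359] [-4.4728  1.7776  8.0564]
18.425 [ 0.4968 -0.3269  0.136 ] [-3.5564  2.1877  7.683 ]
18.525 [ 0.4968 -0.3268  0.136 ] [-4.3103  1.8654  8.8116]
18.625 [ 0.4968 -0.3268  0.136 ] [-4.074   2.334   7.9326]
```

```bash
python3 - <<'E'
from h import *
import cv2
s=optics.camera("scene")[:,:,::-1]
cv2.imwrite("pics/s12.png",cv2.resize(s[20:220,130:330],None,fx=3,fy=3,interpolation=cv2.INTER_CUBIC))
cv2.imwrite("pics/s12b.png",cv2.resize(s[180:375,230:490],None,fx=3,fy=3))
go()
E
```

```text
t 18.675 p [ 0.4968 -0.3269  0.136 ] w 6.680395458896895e-05 F [-4.2791  2.6307  8.1181] j [-0.0173  0.3977  0.6512  1.6966 -0.2576  1.1405  0.6869]
x,y,z axes [[-0.005949685235756008, 1.363287366329402e-05, -0.9999823003732319], [0.9998034658575362, -0.018911385394988267, -0.005948879028936593], [-0.01891113177084136, -0.9998211636670766, 9.888659613410677e-05]]
```

View pics/s12.png

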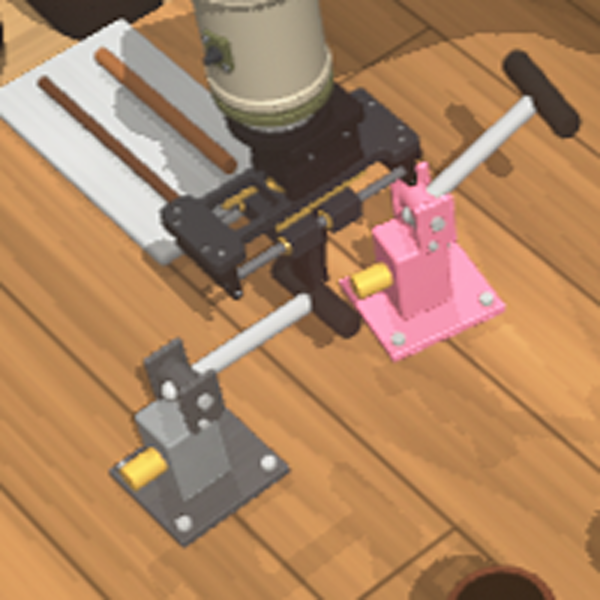

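View pics/s12b.png

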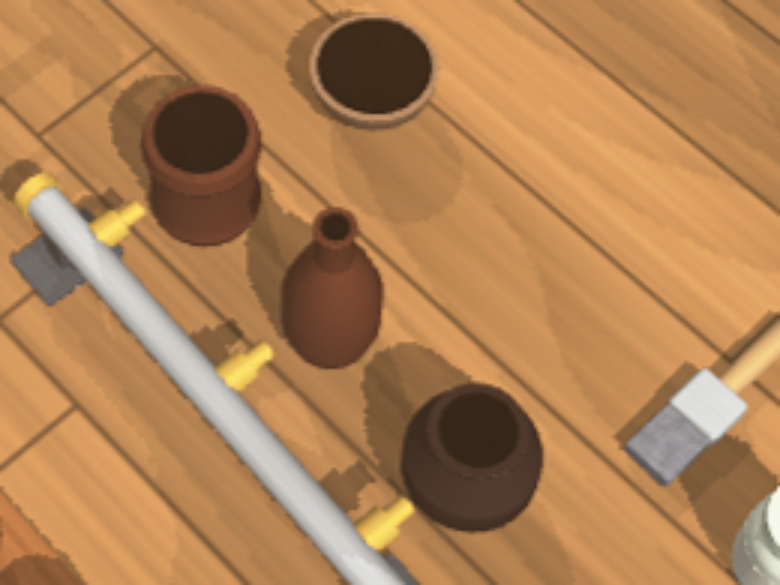

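```bash
python3 -c "
from bench import close_job
print(close_job())"
```

```text
the job is handed in; nothing more can be done
None
```

The vase is standing in the gap between the two pots, and I handed the job in at about 18.7 s with the lever held near level. I don't have a verdict, since handing in reports none.

- **Vase:** I gripped it by the neck, carried it over, lowered it until the wrist force showed it resting on the bench, then let go. In the overhead picture afterwards it was upright at about x = -112 mm, y = -4 mm in the air-bar frame. The last pictures showed it still upright there, and the pots, bowl, jar and brush looked unmoved by eye.
- **Lever:** I pressed the grey lever's cross-bar down with closed fingertips. It held still for the last 0.4 s I watched, with about 8 N upward on the tool.
- **Lever angle:** The tool height gave about 0.52 rad. How far the bar's end had moved in the scene picture gave about 0.5 rad.

**Disagreements:** The cameras differed from each other by about 3 to 5 mm for most points (up to about 9 mm at the cross-bar). On my first hold the lever crept up about 2 mm, because rows without motion gave way under the load. I pressed again and made the last row a downward one, and after that it stayed put.

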